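Make up two repair kits at the silversmith's bench

TASK

Make up the two repair kits from the loose stock: in the green-lined tray put the silver candle socket in the compartment next to the brass pull and the brass finial in the other one; in the red-lined tray put the blue-stone knop in the compartment next to the brass pull and the brass candle socket in the other one. Everything must stand upright on the floor of its compartment, let go. Leave the spare silver finial, the water bottle, the tool pot and the domed lid where they stand.

Things in the scene. Friction and masses are not known exactly. Their poses are not given: they have to be found in the camera images.
- tray_green: Wooden tray with dark green lining, fixed to the bench, any yaw; 175 x 90 mm, 20 high, walls 5 mm; a cross wall makes two 80 x 80 mm compartments. Origin: centre of the underside, z up, x along the tray to the end with the brass pull (18 x 50 mm tab outside the end wall). Compartment centres at y = 0: next to the pull x = +42.5 mm, the other x = -42.5 mm; lined floor 6 mm above the bench.
- tray_red: Wooden tray with red lining, fixed to the bench, any yaw; 175 x 90 mm, 20 high, walls 5 mm; a cross wall makes two 80 x 80 mm compartments. Origin: centre of the underside, z up, x along the tray to the end with the brass pull (18 x 50 mm tab outside the end wall). Compartment centres at y = 0: next to the pull x = +42.5 mm, the other x = -42.5 mm; lined floor 6 mm above the bench.
- socket_silver: Silver candle socket: a round drip pan, 52 mm across and 6 mm high, carrying an upright tube 32 mm in outer diameter, open at the top (24 mm bore); 50 mm high in all. Grip the tube across its outside, 15 to 45 mm above the foot. Origin: centre of the underside; z up along its axis. About 140 g.
- socket_brass: Brass (yellow) candle socket: a round drip pan, 52 mm across and 6 mm high, carrying an upright tube 32 mm in outer diameter, open at the top (24 mm bore); 50 mm high in all. Grip the tube across its outside, 15 to 45 mm above the foot. Origin: centre of the underside; z up along its axis. About 140 g.
- finial_brass: Brass (yellow) urn finial: round foot 52 mm across, thin neck, straight urn body 34 mm in diameter from 27 to 47 mm above the foot (grip here), small pointed tip; 62 mm high. Origin: centre of the underside; z up along its axis. About 160 g.
- finial_silver: Spare silver urn finial: round foot 52 mm across, thin neck, straight urn body 34 mm in diameter from 27 to 47 mm above the foot (grip here), small pointed tip; 62 mm high. Origin: centre of the underside; z up along its axis. About 160 g. It stays where it is in the stock.
- knop_stone: Silver knop set with a blue stone: round foot 52 mm across, straight drum 34 mm in diameter from 12 to 48 mm above the foot (grip here), domed blue stone on top; 57 mm high. Origin: centre of the underside; z up along its axis. About 160 g.
- water_bottle: Bystander: clear water bottle with a blue cap, 66 mm across, 200 mm high, loose, standing left of the work. Origin: centre of the underside.
- tool_pot: Bystander: green glass pot of gravers and brushes, 76 mm across, about 160 mm high with its contents, loose, standing right of the work. Origin: centre of the underside.
- dome_lid: Bystander: domed brass lid, 104 mm across, 63 mm high, loose, lying beyond the trays. Origin: centre of the underside.
There are look-alikes about, which are no part of the job. What is shaped like the finial_brass but black or turquoise is not meant.

How it is judged:
By the outcome, as a careful person would: the job done as asked, in the order asked, and still so for the second after the job is handed in, with the robot touching nothing.
It also fails if it takes over 99 s, if anything falls off the work surface, if the arm or the gripper's body presses on something with over 40 N, if the wrist force passes 120 N, or if a joint passes its speed limit or range.

ROBOT

A 6-joint arm with a two-finger parallel gripper is mounted at the origin on the work surface. World frame = base frame: x ahead of the robot, y to its left, z up, the work surface at z = 0. Lengths are in m, angles in rad, forces in N, time in s.
With the tool pointing down it reaches from about 0.3 to 0.75 m from the base axis. Payload 8.5 kg.
Tool frame: the origin (TCP) lies between the finger pads; the fingertips stand 17 mm ahead of it and the grasp point (between the pads) lies 2 mm behind it; z points along the fingers, y is the line along which they close (so a half turn about z gives the same grasp; the last joint's range is limited). The gripper opens to 88 mm and grips with 3 to 60 N. Pads are 18 mm wide; open, the fingers measure 123 mm over their backs; the gripper's body (75 mm by 187 mm) begins 45 mm behind the grasp point.
Start: joints at [-0.215, 0.381, 1.297, -0, 1.464, -0.215], TCP at [0.55, 0, 0.256] pointing down, gripper open.
Joint ranges: [-3.11, 3.11], [-0.89, 2.33], [0.22, 2.48], [-1.42, 4.56], [0.17, 2.85], [-2.88, 2.88]. Speed limits (rad/s): [2.39, 2.39, 3.14, 3.14, 3.14, 3.14].

INTERFACE

Orientations are given as a unit quaternion [x, y, z, w].
In Python, from cell import bot gives the robot as it stands. The module is installed in compiled form; this text tells all that it offers.
- The arm moves only by the tool jog_arm, never from a script. Its argument "rows" is a list that holds one entry, the list of rows, each a list of 5 numbers: the finger opening in mm, from 0 to 88.1, then the shift along the world's x, y, z in units of 25 cm (1.0 is 25 cm), then the turn about the world's z in units of 180 degrees (1.0 is 180 degrees). A call has 1 to 5 rows; each row is the pose to reach, as a shift and turn from the pose commanded when the call began, turning the shorter way round; what a row does not reach only later rows make up. A row lasts 1/8 s, in which the tool goes at most 62.5 mm and 10.7 degrees, less where a joint would pass 70% of its speed; a pose out of reach is approached as far as the arm can. A call with a number of a shift or a turn outside -1 to 1 is refused whole. A call with a gripper value outside its range is refused whole. The fingers move at their own pace and stop on an object; "force" is the grip in N (left out, the last holds). Time passes only in rows, so rows that repeat a pose let the fingers close. It gives the time, the measured TCP pose, the force, the opening and the grip force at its end, in the units of the state.
- bot.get_state(): the state, without advancing time (a new reading comes with each control period).
- bot.get_image(name): name is "scene" or "side" or "wrist"; returns a dict with "color" (420x560x3 uint8, blue, green, red), "mtx" (3x3 intrinsics, pixels), "R" (3x3) and "t" (3): a world point X has camera coordinates R X + t. Camera axes: x right, y down, z forward; pixel columns grow to the right and rows downward; lengths in m; the calibration is good to about 2 mm. A picture is of the moment at which its call begins. There is no depth.
- bot.job_done(): hands the job in; it is judged then, once.
The state is a dict: "time_s": time; "joint_positions": joint angles; "joint_vel": joint speeds; "effort": joint torques, N m; "ee_pos": TCP position; "orientation": TCP orientation; "force": force on the tool from outside, world axes, zero at the start; "ft_torque": the same for the moment, N m; "width": finger opening in m; "gripper_force": force on a finger pad.
Only numpy, scipy, OpenCV 4.12 (cv2) and the standard library are available. Lean on these libraries where they do the work, as an engineer would, in place of code of your own. Each camera call takes 0.05 s, during which the arm holds its last target. There are 200 camera calls.

## Working session

There is one attempt and no reset: what is moved stays moved. The work goes in short steps, Python scripts to look and compute and a tool call to move; the robot and the scene stay as the last step left them, time stands still between calls to the robot, and variables do not carry over. Pictures are saved under pics/ and viewed, at most 14 in all, crops included, and the job is handed in when it is done.

Besides the shell and the picture viewer there is one more tool, called after "Request:" as name(argument=value, ...), one argument or row to a line, values as JSON. jog_arm: Moves the arm, as the interface text tells. Its arguments: {"type":"object","properties":{"rows":{"type":"array","items":{"type":"array","items":{"type":"array","items":{"type":"number"}}}},"force":{"type":"number"}},"required":["rows"]}

```bash
mkdir -p pics; python3 - <<'E'
from cell import bot
import cv2
for n in ("scene","side"):
    i=bot.get_image(n); cv2.imwrite(f"pics/{n}0.png",i["color"]); print(n,i["mtx"].round(1).tolist(),i["R"].round(4).tolist(),i["t"].round(4).tolist())
print(bot.get_state())
E
```

```text
scene [[380.2, 0.0, 274.0], [0.0, 380.2, 212.6], [0.0, 0.0, 1.0]] [[0.0878, 0.9959, 0.0206], [0.5293, -0.0291, -0.848], [-0.8439, 0.0854, -0.5297]] [-0.0385, -0.2598, 1.5068]
side [[467.4, 0.0, 287.4], [0.0, 467.4, 206.0], [0.0, 0.0, 1.0]] [[0.9709, -0.2389, 0.0187], [-0.1214, -0.558, -0.8209], [0.2066, 0.7947, -0.5707]] [-0.5288, 0.0882, 0.958]
{'time_s': 0.1, 'joint_positions': array([-2.15341011e-01,  3.81134379e-01,  1.29812841e+00, -1.77880039e-05,
        1.46359830e+00, -2.15286967e-01]), 'joint_vel': array([-0.00109626, -0.00077421, -0.00182086, -0.00141104,  0.00251897,
        0.00043274]), 'effort': array([ 3.42670668e-03, -4.38650107e+01, -2.24912524e+01,  7.15119881e-02,
        3.42038926e-02, -1.57015911e-04]), 'ee_pos': array([5.49781695e-01, 1.86390968e-05, 2.55215484e-01]), 'orientation': array([ 7.07125070e-01,  7.07088208e-01, -3.49731142e-04, -5.29144372e-04]), 'force': array([0.40149596, 0.5911714 , 0.1528344 ]), 'ft_torque': array([-0.03469954,  0.03542027,  0.01388788]), 'gripper_force': 0.0, 'width': 0.08830983850027611}
```

View pics/scene0.png

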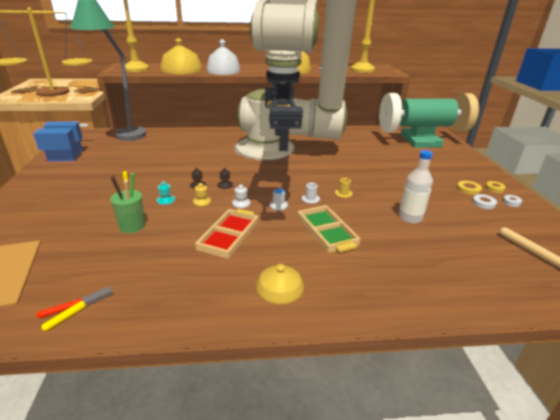

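View pics/side0.png

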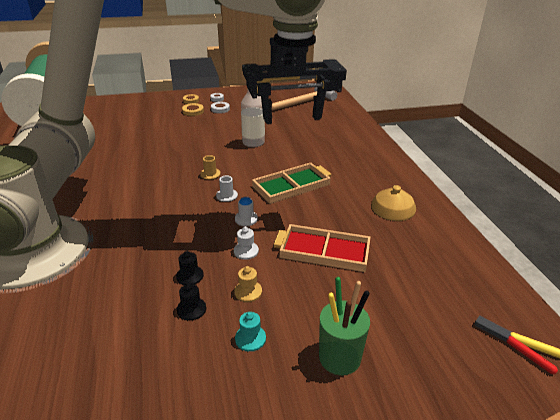

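The scene view (right = +y) shows, left to right: turquoise look-alike (165,192), brass finial (201,194), black look-alikes (197,178) and (225,178), silver finial (241,196), knop (279,198), silver socket (311,192) and brass socket (344,187). The red tray is at (228,231) and the green tray at (329,228). In the side view the stock runs from the brass socket (209,168) down to the brass finial (248,285). The red tray's pull is at (281,240) and the green tray's at (322,170). Next I'll enlarge the side view to confirm.

```bash
python3 - <<'E'
import cv2
a=cv2.imread("pics/side0.png")[145:345,140:390]; cv2.imwrite("pics/sidecrop.png",cv2.resize(a,None,fx=3,fy=3,interpolation=cv2.INTER_CUBIC))
a=cv2.imread("pics/scene0.png")[165:265,150:370]; cv2.imwrite("pics/scenecrop.png",cv2.resize(a,None,fx=3.6,fy=3.6,interpolation=cv2.INTER_CUBIC))
E
```

```text
(no output)
```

View pics/sidecrop.png

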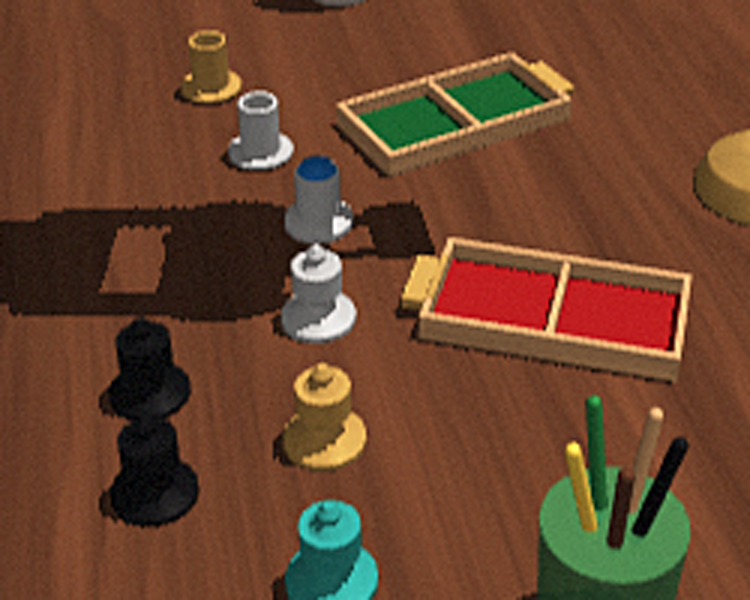

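View pics/scenecrop.png

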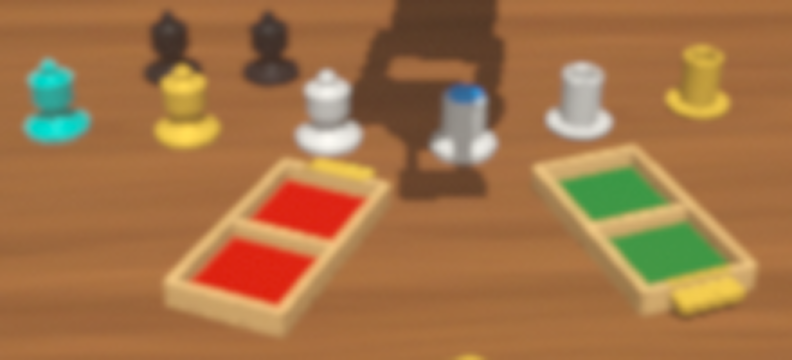

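Identification against the description, in side-crop pixels:
- **Finials:** the brass one is the yellow urn (322,415). The silver one (317,290) stays. Turquoise (330,550) and black (145,370) and (150,470) are look-alikes.
- **Sockets:** these are the open tubes, brass (210,65) and silver (260,130).
- **Knop:** it has the blue top (318,200).
- **Pulls:** the green tray's points away from the robot at (550,78), the red tray's points toward it at (422,280).

Next I measure these points and cross-check them between the two views.

```bash
cat > h.py <<'E'
import numpy as np
C={"scene":(np.array([[380.2,0,274.0],[0,380.2,212.6],[0,0,1]]),np.array([[0.0878,0.9959,0.0206],[0.5293,-0.0291,-0.848],[-0.8439,0.0854,-0.5297]]),np.array([-0.0385,-0.2598,1.5068])),
"side":(np.array([[467.4,0,287.4],[0,467.4,206.0],[0,0,1]]),np.array([[0.9709,-0.2389,0.0187],[-0.1214,-0.558,-0.8209],[0.2066,0.7947,-0.5707]]),np.array([-0.5288,0.0882,0.958]))}
def ray(cam,uv,z):
    K,R,t=cam
    d=R.T@np.linalg.inv(K)@np.array([*uv,1.]); o=-R.T@t
    return (o+d*(z-o[2])/d[2])
E
python3 - <<'E'
from h import *
import cv2
sd=lambda p:(p[0]/3+140-.33,p[1]/3+145-.33)
sc=lambda p:(p[0]/3.6+150-.36,p[1]/3.6+165-.36)
for n,s,c in [("green",[(340,103),(513,55),(570,98),(390,157)],[(535,168),(632,147),(755,264),(645,292)]),
 ("red",[(451,241),(690,274),(682,357),(422,318)],[(389,186),(283,315),(166,284),(285,160)])]:
  for k,f,P in(("side",sd,s),("scene",sc,c)):
    w=np.array([ray(C[k],f(p),.02)[:2] for p in P]);(cx,cy),sz,a=cv2.minAreaRect((w*1000).astype(np.float32))
    e=np.linalg.norm(np.roll(w,-1,0)-w,axis=1)
    L=np.roll(w,-1,0)-w; i=e.argmax()
    print(n,k,w.mean(0).round(4),"edges",(e*1e3).round(),"yaw",np.degrees(np.arctan2(L[i][1],L[i][0])).round(1),np.degrees(np.arctan2(*(L[i-2][::-1]))).round(1))
O={"sb":((210,86),(207,40),.05,(698,102),(704,51)),"ss":((260.5,151),(258,101),.05,(580,122),(583,69)),
"kn":((318.5,219),(317,160),.053,(464,146),(466,93),),"fs":((318.5,312),(316,250),.060,(329,137),(327,73)),"fb":((325,436),(320,368),.060,(187,130),(183,70))}
for n,(f1,t1,z,f2,t2) in O.items():
  print(n,*[ (x[:2]*1e3).round() for x in (ray(C["side"],sd(f1),.004),ray(C["side"],sd(t1),z),ray(C["scene"],sc(f2),.004),ray(C["scene"],sc(t2),z))])
for n,p in(("turq",(331,578)),("blk1",(146,388)),("blk2",(154,490))): print(n,(ray(C["side"],sd(p),.004)[:2]*1e3).round())
for n,p in (("bottle",(413,212)),("pot",(130,222)),("lid",(280,292))): print(n,(ray(C["scene"],p,.01)[:2]*1e3).round())
E
```

```text
green side [0.5852 0.1238] edges [170.  84. 175.  91.] yaw -161.6 16.3
green scene [0.5872 0.1282] edges [ 87. 172.  89. 171.] yaw 18.5 -162.2
red side [ 0.5927 -0.1375] edges [171.  89. 173.  88.] yaw 154.4 -25.4
red scene [ 0.5956 -0.1323] edges [172.  88. 175.  89.] yaw 153.5 -26.8
sb [391. 219.] [392. 217.] [393. 223.] [386. 224.]
ss [420. 108.] [421. 110.] [423. 114.] [414. 114.]
kn [450.   7.] [451.  13.] [457.  12.] [456.  12.]
fs [ 432. -100.] [ 431. -103.] [436. -98.] [430. -98.]
fb [ 416. -218.] [ 414. -217.] [ 419. -215.] [ 419. -214.]
turq [ 400. -327.]
blk1 [ 311. -150.]
blk2 [ 310. -240.]
bottle [525. 393.]
pot [ 533. -396.]
lid [823. -21.]
```

The tray sizes come out right at about 172 x 88 mm, and the two views agree within about 5 mm. Averaged positions in mm:

| Item | x, y |
|---|---|
| Silver socket | 420, 111 |
| Brass finial | 416, -216 |
| Knop | 453, 11 |
| Brass socket | 391, 221 |
| Green tray, next to pull | 626, 139 |
| Green tray, other | 545, 113 |
| Red tray, next to pull | 556, -116 |
| Red tray, other | 632, -154 |

Closing along world x is clear everywhere, so no turning is needed. First move: hover over the silver socket.

Request:
jog_arm(
  rows=[
    [[70, -0.17, 0.15, -0.13], [70, -0.34, 0.3, -0.26], [70, -0.52, 0.444, -0.42], [70, -0.52, 0.444, -0.42], [70, -0.52, 0.444, -0.42]],
  ],
  force=20,
)

```text
$.rows[0][0]: bad value
```

Rows need five numbers, so I'll add the turn.

Request:
jog_arm(
  rows=[
    [[70, -0.17, 0.15, -0.13, 0], [70, -0.34, 0.3, -0.26, 0], [70, -0.52, 0.444, -0.42, 0], [70, -0.52, 0.444, -0.42, 0], [70, -0.52, 0.444, -0.42, 0]],
  ],
  force=20,
)

```text
time_s: 0.72
ee_pos: [0.4205, 0.1111, 0.151]
orientation: [0.707, 0.707, 0.0, 0.0]
force: [0.4, -0.7, 0.5]
width: 0.0701
gripper_force: 0.0
```

```bash
python3 - <<'E'
from cell import bot
import cv2,numpy as np
i=bot.get_image("wrist"); cv2.imwrite("pics/w1.png",i["color"]); s=bot.get_state(); print(s["ee_pos"],s["width"],s["time_s"])
np.savez("w1.npz",K=i["mtx"],R=i["R"],t=i["t"])
E
```

```text
[0.42137094 0.11062416 0.15141209] 0.06987747622200247 0.775
```

View pics/w1.png

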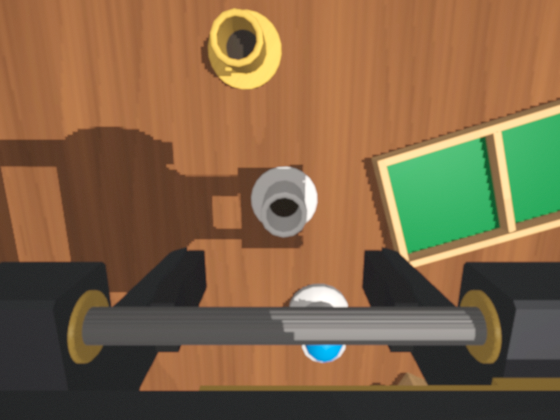

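The wrist view shows the silver socket with its foot at (284,198) and rim at (285,214), between the fingers. The brass socket's foot is at (245,49), its rim at (238,39). The knop's foot is at (319,313), its stone at (323,345). I'll cast these.

```bash
python3 - <<'E'
from h import *
d=np.load("w1.npz");c=(d["K"],d["R"],d["t"])
for n,p,z in(("ss foot",(284,198),.005),("ss rim",(285,214),.05),("sb foot",(245,49),.005),("sb rim",(238,39),.05),("kn foot",(319,313),.005),("kn top",(323,342),.054),
 ("gA",(376,160),.02),("gB",(408,265),.02),("gx1",(490,130),.02),("gx2",(515,233),.02)): print(n,(ray(c,p,z)[:2]*1e3).round())
E
```

```text
ss foot [421. 113.]
ss rim [421. 113.]
sb foot [393. 222.]
sb rim [394. 220.]
kn foot [451.  10.]
kn top [449.  16.]
gA [488. 145.]
gB [519.  62.]
gx1 [568. 166.]
gx2 [599.  89.]
```

Consistent with the earlier figures: the silver socket is at (421,113). Descend and grip.

Request:
jog_arm(
  rows=[
    [[70, 0.004, 0.008, -0.2, 0], [70, 0.004, 0.008, -0.38, 0], [70, 0.004, 0.008, -0.47, 0], [70, 0.004, 0.008, -0.47, 0], [28, 0.004, 0.008, -0.47, 0]],
  ],
  force=20,
)

```text
time_s: 1.4
ee_pos: [0.4224, 0.1126, 0.0342]
orientation: [0.707, 0.707, 0.001, 0.001]
force: [1.3, -0.4, 0.2]
width: 0.0619
gripper_force: 0.0
```

Request:
jog_arm(
  rows=[
    [[28, 0, 0, 0, 0], [28, 0, 0, 0, 0], [28, 0, 0, 0, 0], [28, 0, 0, 0, 0], [28, 0, 0, 0, 0]],
  ],
  force=20,
)

```text
time_s: 2.02
ee_pos: [0.4211, 0.113, 0.0336]
orientation: [0.707, 0.707, 0.0, 0.0]
force: [-1.3, 0.2, 5.5]
width: 0.0316
gripper_force: 20.0
```

Request:
jog_arm(
  rows=[
    [[28, 0, 0, 0.1, 0], [28, 0, 0, 0.28, 0], [28, 0, 0, 0.4, 0], [28, 0.1, 0, 0.44, 0], [28, 0.2, 0.02, 0.44, 0]],
  ],
)

```text
time_s: 2.65
ee_pos: [0.4718, 0.118, 0.1442]
orientation: [0.707, 0.707, 0.001, 0.001]
force: [0.2, -0.4, -1.3]
width: 0.0315
gripper_force: 20.0
```

Held at 31.5 mm. Carry it to the green tray's pull compartment.

Request:
jog_arm(
  rows=[
    [[28, 0.2, 0.03, 0, 0], [28, 0.4, 0.06, 0, 0], [28, 0.57, 0.08, 0, 0], [28, 0.622, 0.088, -0.05, 0], [28, 0.622, 0.088, -0.2, 0]],
  ],
)

```text
time_s: 3.28
ee_pos: [0.6271, 0.1401, 0.0929]
orientation: [0.707, 0.707, 0.001, 0.001]
force: [-0.8, -0.2, -2.6]
width: 0.0313
gripper_force: 20.0
```

Request:
jog_arm(
  rows=[
    [[28, 0, 0, -0.12, 0], [28, 0, 0, -0.18, 0], [28, 0, 0, -0.208, 0], [28, 0, 0, -0.208, 0], [28, 0, 0, -0.212, 0]],
  ],
)

```text
time_s: 3.9
ee_pos: [0.627, 0.14, 0.0413]
orientation: [0.707, 0.707, 0.001, 0.001]
force: [-0.8, 0.4, -1.0]
width: 0.0314
gripper_force: 20.0
```

Request:
jog_arm(
  rows=[
    [[28, 0, 0, -0.004, 0], [36, 0, 0, -0.004, 0], [44, 0, 0, -0.004, 0], [52, 0, 0, -0.004, 0], [52, 0, 0, -0.004, 0]],
  ],
)

```text
time_s: 4.53
ee_pos: [0.6265, 0.14, 0.0393]
orientation: [0.707, 0.707, 0.0, 0.0]
force: [0.3, 0.2, -1.1]
width: 0.052
gripper_force: 0.0
```

Request:
jog_arm(
  rows=[
    [[52, 0, 0, 0.1, 0], [52, 0, 0, 0.3, 0], [70, -0.05, -0.08, 0.42, 0], [70, -0.2, -0.28, 0.42, 0], [70, -0.36, -0.47, 0.42, 0]],
  ],
)

```text
time_s: 5.15
ee_pos: [0.5355, 0.0214, 0.1446]
orientation: [0.707, 0.707, 0.0, 0.001]
force: [0.3, -1.3, 0.2]
width: 0.0697
gripper_force: 0.0
```

Request:
jog_arm(
  rows=[
    [[70, -0.1, -0.2, 0, 0], [70, -0.2, -0.4, 0, 0], [70, -0.3, -0.6, 0, 0], [70, -0.4, -0.8, 0.02, 0], [70, -0.482, -0.954, 0.02, 0]],
  ],
)

```text
time_s: 5.78
ee_pos: [0.4151, -0.2179, 0.1497]
orientation: [0.707, 0.707, -0.0, 0.001]
force: [0.4, -0.3, 0.5]
width: 0.0699
gripper_force: 0.0
```

Request:
jog_arm(
  rows=[
    [[70, 0, 0, 0, 0]],
  ],
)

```text
time_s: 5.9
ee_pos: [0.4151, -0.2181, 0.1494]
orientation: [0.709, 0.706, -0.0, 0.0]
force: [0.3, -0.3, 0.1]
width: 0.07
gripper_force: 0.0
```

```bash
python3 - <<'E'
from cell import bot
import cv2,numpy as np
i=bot.get_image("wrist"); cv2.imwrite("pics/w2.png",i["color"]); s=bot.get_state(); print(s["ee_pos"],s["width"],s["time_s"])
np.savez("w2.npz",K=i["mtx"],R=i["R"],t=i["t"])
E
```

```text
[ 0.41559299 -0.21674612  0.14934004] 0.0700897279472804 5.95
```

View pics/w2.png

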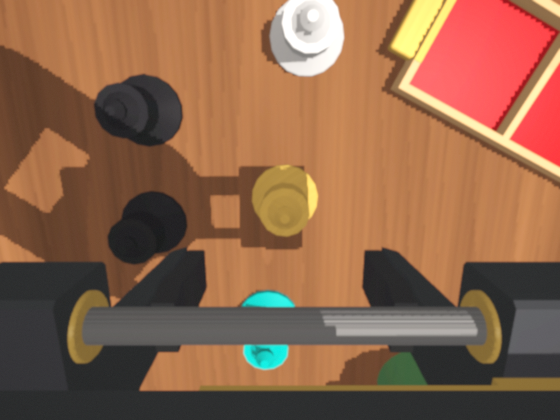

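The brass finial's foot is at (285,198), its urn at (285,213), central between the fingers. The black look-alikes are clear at (150,108) and (150,222), and the red tray's near corner is at (397,90).

```bash
python3 - <<'E'
from h import *
d=np.load("w2.npz");c=(d["K"],d["R"],d["t"])
for n,p,z in(("fb foot",(285,198),.005),("urn",(285,213),.047),("red corner",(397,90),.02),("cross",(505,142),.02),("blk",(154,222),.005)): print(n,(ray(c,p,z)[:2]*1e3).round())
E
```

```text
fb foot [ 416. -216.]
urn [ 416. -216.]
red corner [ 494. -136.]
cross [ 573. -172.]
blk [ 311. -235.]
```

Request:
jog_arm(
  rows=[
    [[70, 0, 0.006, -0.2, 0], [70, 0, 0.006, -0.38, 0], [70, 0, 0.006, -0.456, 0], [70, 0, 0.006, -0.456, 0], [28, 0, 0.006, -0.456, 0]],
  ],
)

```text
time_s: 6.58
ee_pos: [0.4166, -0.2142, 0.036]
orientation: [0.707, 0.707, 0.0, 0.001]
force: [0.7, -0.6, -1.5]
width: 0.0622
gripper_force: 0.0
```

Request:
jog_arm(
  rows=[
    [[28, 0, 0, 0, 0], [28, 0, 0, 0, 0], [28, 0, 0, 0, 0], [28, 0, 0, 0, 0], [28, 0, 0, 0, 0]],
  ],
  force=20,
)

```text
time_s: 7.2
ee_pos: [0.4161, -0.2146, 0.0356]
orientation: [0.707, 0.707, 0.0, 0.0]
force: [-0.4, 1.6, 6.2]
width: 0.0333
gripper_force: 20.0
```

Request:
jog_arm(
  rows=[
    [[28, 0, 0, 0.1, 0], [28, 0, 0, 0.28, 0], [28, 0, 0, 0.43, 0], [28, 0.1, 0.1, 0.46, 0], [28, 0.18, 0.3, 0.46, 0]],
  ],
)

```text
time_s: 7.82
ee_pos: [0.462, -0.1398, 0.1508]
orientation: [0.708, 0.706, 0.0, 0.001]
force: [0.6, 0.7, -3.2]
width: 0.033
gripper_force: 20.0
```

Held. Carry it to the green tray's other compartment.

Request:
jog_arm(
  rows=[
    [[28, 0.07, 0.2, 0, 0], [28, 0.14, 0.4, 0, 0], [28, 0.21, 0.6, 0, 0], [28, 0.28, 0.8, 0, 0], [28, 0.33, 0.95, 0, 0]],
  ],
)

```text
time_s: 8.45
ee_pos: [0.5436, 0.1001, 0.1497]
orientation: [0.707, 0.707, -0.0, -0.0]
force: [1.1, -0.8, -2.3]
width: 0.033
gripper_force: 20.0
```

Request:
jog_arm(
  rows=[
    [[28, 0.008, 0.066, -0.04, 0], [28, 0.008, 0.066, -0.2, 0], [28, 0.008, 0.066, -0.34, 0], [28, 0.008, 0.066, -0.42, 0], [28, 0.008, 0.066, -0.428, 0]],
  ],
)

```text
time_s: 9.07
ee_pos: [0.5446, 0.1138, 0.0418]
orientation: [0.707, 0.707, -0.001, -0.001]
force: [-0.2, -0.2, -2.3]
width: 0.0328
gripper_force: 20.0
```

Request:
jog_arm(
  rows=[
    [[28, 0, 0, -0.004, 0], [28, 0, 0, -0.008, 0], [38, 0, 0, -0.008, 0], [50, 0, 0, -0.008, 0], [50, 0, 0, -0.008, 0]],
  ],
)

```text
time_s: 9.7
ee_pos: [0.5456, 0.1145, 0.0415]
orientation: [0.707, 0.707, 0.0, 0.0]
force: [-0.2, -0.5, -1.5]
width: 0.0499
gripper_force: 0.0
```

Request:
jog_arm(
  rows=[
    [[50, 0, 0, 0.1, 0], [50, 0, 0, 0.3, 0], [70, -0.05, -0.05, 0.42, 0], [70, -0.22, -0.24, 0.42, 0], [70, -0.378, -0.41, 0.42, 0]],
  ],
)

```text
time_s: 10.32
ee_pos: [0.4499, 0.0111, 0.1466]
orientation: [0.707, 0.708, 0.0, 0.001]
force: [0.5, -0.1, 0.6]
width: 0.0696
gripper_force: 0.0
```

```bash
python3 - <<'E'
from cell import bot
import cv2,numpy as np
for n in("wrist","side"):
    i=bot.get_image(n); c=i["color"]
    if n=="side": c=cv2.resize(c[145:345,140:390],None,fx=2.1,fy=2.1); 
    else: c=cv2.resize(c,(400,300))
    cv2.imwrite(f"pics/{n}3.png",c)
    if n=="wrist": np.savez("w3.npz",K=i["mtx"],R=i["R"],t=i["t"])
a,b=cv2.imread("pics/wrist3.png"),cv2.imread("pics/side3.png")
o=np.zeros((420,800,3),np.uint8); o[:300,:400]=a; o[:,400:]=b[:, 100:500]; cv2.imwrite("pics/m3.png",o)
E
```

```text
(no output)
```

View pics/m3.png

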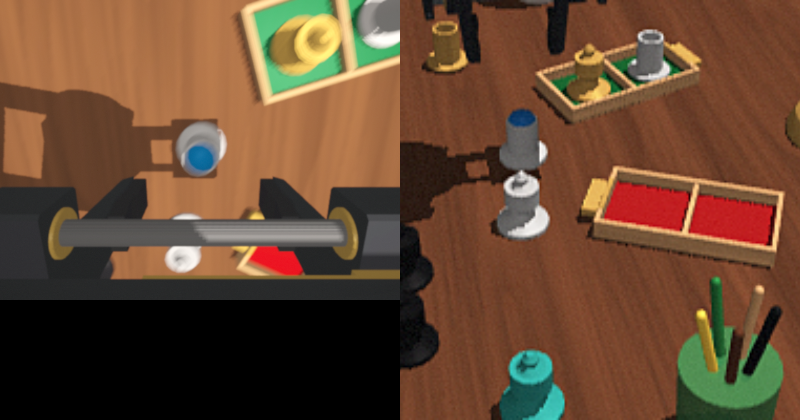

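Both green-tray items stand upright in their compartments: the silver socket by the pull (650,55) and the brass finial (588,72). The knop's foot at wrist (201,146) is central. Grip it.

Request:
jog_arm(
  rows=[
    [[70, 0, -0.006, -0.2, 0], [70, 0, -0.006, -0.38, 0], [70, 0, -0.006, -0.45, 0], [70, 0, -0.006, -0.45, 0], [28, 0, -0.006, -0.45, 0]],
  ],
)

```text
time_s: 11.05
ee_pos: [0.4517, 0.0106, 0.0345]
orientation: [0.707, 0.707, 0.0, 0.001]
force: [-0.3, -0.8, -0.0]
width: 0.0621
gripper_force: 0.0
```

Request:
jog_arm(
  rows=[
    [[28, 0, 0, 0, 0], [28, 0, 0, 0, 0], [28, 0, 0, 0, 0], [28, 0, 0, 0, 0], [28, 0, 0, 0, 0]],
  ],
)

```text
time_s: 11.68
ee_pos: [0.4511, 0.0105, 0.0341]
orientation: [0.707, 0.707, 0.0, 0.0]
force: [-1.6, 0.7, 6.5]
width: 0.0333
gripper_force: 20.0
```

Request:
jog_arm(
  rows=[
    [[28, 0, 0, 0.1, 0], [28, 0, 0, 0.28, 0], [28, 0.03, 0, 0.42, 0], [28, 0.15, -0.1, 0.44, 0], [28, 0.3, -0.28, 0.44, 0]],
  ],
)

```text
time_s: 12.3
ee_pos: [0.5266, -0.0594, 0.1445]
orientation: [0.706, 0.708, 0.0, 0.0]
force: [0.2, -0.7, -1.7]
width: 0.0334
gripper_force: 20.0
```

Request:
jog_arm(
  rows=[
    [[28, 0.1, -0.18, 0, 0], [28, 0.12, -0.23, -0.03, 0], [28, 0.12, -0.23, -0.19, 0], [28, 0.12, -0.23, -0.33, 0], [28, 0.12, -0.23, -0.404, 0]],
  ],
)

```text
time_s: 12.92
ee_pos: [0.5545, -0.1158, 0.0405]
orientation: [0.707, 0.707, -0.001, -0.002]
force: [0.3, -0.5, -1.6]
width: 0.0336
gripper_force: 20.0
```

Request:
jog_arm(
  rows=[
    [[28, 0, 0, -0.008, 0], [28, 0, 0, -0.012, 0], [38, 0, 0, -0.012, 0], [50, 0, 0, -0.012, 0], [50, 0, 0, -0.012, 0]],
  ],
)

```text
time_s: 13.55
ee_pos: [0.5561, -0.117, 0.0401]
orientation: [0.707, 0.707, 0.0, 0.0]
force: [-0.4, -0.5, -0.2]
width: 0.0498
gripper_force: 0.0
```

Request:
jog_arm(
  rows=[
    [[50, 0, 0, 0.1, 0], [50, 0, 0, 0.3, 0], [70, -0.05, 0.08, 0.42, 0], [70, -0.15, 0.3, 0.42, 0], [70, -0.25, 0.52, 0.42, 0]],
  ],
)

```text
time_s: 14.18
ee_pos: [0.4927, 0.0141, 0.1452]
orientation: [0.708, 0.707, 0.0, 0.0]
force: [0.5, 0.2, 0.4]
width: 0.0702
gripper_force: 0.0
```

Request:
jog_arm(
  rows=[
    [[70, -0.1, 0.2, 0, 0], [70, -0.2, 0.4, 0, 0], [70, -0.3, 0.6, 0, 0], [70, -0.4, 0.8, 0, 0], [70, -0.402, 0.832, 0, 0]],
  ],
)

```text
time_s: 14.8
ee_pos: [0.3913, 0.2231, 0.145]
orientation: [0.706, 0.709, 0.0, -0.0]
force: [0.4, -0.6, 1.2]
width: 0.0699
gripper_force: 0.0
```

Request:
jog_arm(
  rows=[
    [[70, 0, 0, -0.2, 0], [70, 0, 0, -0.38, 0], [70, 0, 0, -0.448, 0], [70, 0, 0, -0.448, 0], [28, 0, 0, -0.448, 0]],
  ],
)

```text
time_s: 15.42
ee_pos: [0.3937, 0.2208, 0.0335]
orientation: [0.707, 0.707, 0.001, 0.0]
force: [0.0, -0.2, 0.2]
width: 0.0621
gripper_force: 0.0
```

Request:
jog_arm(
  rows=[
    [[28, 0, 0, 0, 0], [28, 0, 0, 0, 0], [28, 0, 0, 0, 0], [28, 0, 0, 0, 0], [28, 0, 0, 0, 0]],
  ],
)

```text
time_s: 16.05
ee_pos: [0.393, 0.221, 0.033]
orientation: [0.707, 0.707, 0.0, 0.0]
force: [-1.8, -0.9, 5.9]
width: 0.0312
gripper_force: 20.0
```

Request:
jog_arm(
  rows=[
    [[28, 0, 0, 0.1, 0], [28, 0, 0, 0.28, 0], [28, 0.0, 0, 0.44, 0], [28, 0.06, -0.14, 0.5, 0], [28, 0.12, -0.32, 0.5, 0]],
  ],
)

```text
time_s: 16.68
ee_pos: [0.4236, 0.1405, 0.1588]
orientation: [0.706, 0.708, 0.001, 0.001]
force: [0.7, -0.4, -0.5]
width: 0.0311
gripper_force: 20.0
```

Held. Carry it to the red tray's far compartment.

Request:
jog_arm(
  rows=[
    [[28, 0.13, -0.19, 0, 0], [28, 0.26, -0.38, 0, 0], [28, 0.39, -0.57, 0, 0], [28, 0.52, -0.76, 0, 0], [28, 0.65, -0.94, 0, 0]],
  ],
)

```text
time_s: 17.3
ee_pos: [0.5862, -0.0958, 0.1573]
orientation: [0.707, 0.707, -0.0, -0.0]
force: [1.4, 1.0, -0.9]
width: 0.0314
gripper_force: 20.0
```

Request:
jog_arm(
  rows=[
    [[28, 0.12, -0.15, 0, 0], [28, 0.186, -0.24, -0.04, 0], [28, 0.186, -0.24, -0.2, 0], [28, 0.186, -0.24, -0.36, 0], [28, 0.186, -0.24, -0.46, 0]],
  ],
)

```text
time_s: 17.92
ee_pos: [0.6311, -0.1537, 0.0401]
orientation: [0.707, 0.707, -0.001, -0.002]
force: [0.5, -0.7, -1.0]
width: 0.0311
gripper_force: 20.0
```

Request:
jog_arm(
  rows=[
    [[28, 0, 0, -0.01, 0], [28, 0, 0, -0.014, 0], [38, 0, 0, -0.014, 0], [50, 0, 0, -0.014, 0], [50, 0, 0, -0.014, 0]],
  ],
)

```text
time_s: 18.55
ee_pos: [0.6321, -0.1541, 0.0397]
orientation: [0.707, 0.707, 0.0, 0.0]
force: [0.2, -0.5, 0.2]
width: 0.0498
gripper_force: 0.0
```

Request:
jog_arm(
  rows=[
    [[50, 0, 0, 0.1, 0], [50, 0, 0, 0.3, 0], [70, -0.05, 0.08, 0.5, 0], [70, -0.2, 0.25, 0.6, 0], [70, -0.36, 0.42, 0.7, 0]],
  ],
)

```text
time_s: 19.18
ee_pos: [0.5415, -0.0486, 0.215]
orientation: [0.707, 0.707, 0.0, 0.0]
force: [0.3, 0.8, 1.1]
width: 0.0696
gripper_force: 0.0
```

```bash
python3 - <<'E'
from cell import bot
import cv2
cv2.imwrite("pics/end.png",cv2.resize(bot.get_image("side")["color"][100:400,130:530],None,fx=2,fy=2)); print(bot.get_state()["time_s"])
cv2.imwrite("pics/end2.png",cv2.resize(bot.get_image("scene")["color"][150:310,90:450],None,fx=2.2,fy=2.2))
E
```

```text
19.225
```

View pics/end.png

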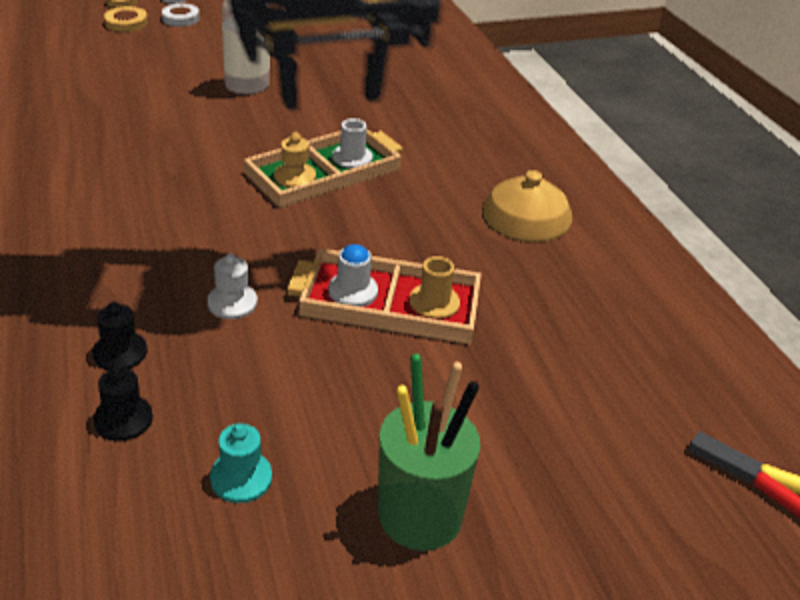

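View pics/end2.png

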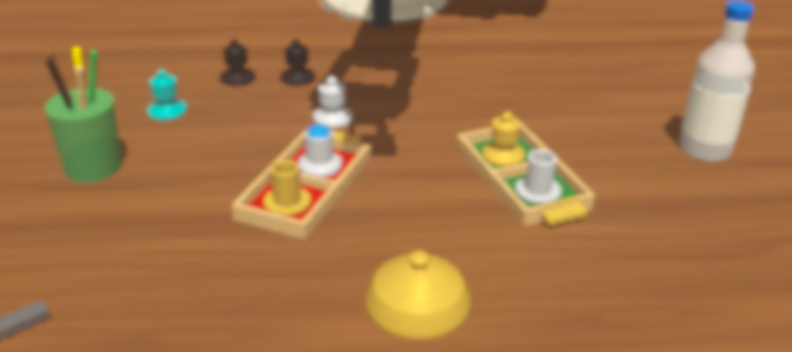

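All four pieces stand upright in the right compartments. In the side view these are the silver socket (352,145) by the green pull with the finial (294,162) beside it, and the knop (353,275) by the red pull with the brass socket (437,287) beside it. The spare finial and the bystanders haven't moved, and the gripper is clear.

Request:
jog_arm(
  rows=[
    [[70, 0, 0, 0, 0], [70, 0, 0, 0, 0], [70, 0, 0, 0, 0], [70, 0, 0, 0, 0]],
  ],
)

```text
time_s: 19.77
ee_pos: [0.5428, -0.0501, 0.2133]
orientation: [0.707, 0.707, -0.0, -0.0]
force: [0.4, 0.3, -1.1]
width: 0.0697
gripper_force: 0.0
```

```bash
python3 -c "
from cell import bot
print(bot.job_done())"
```

```text
the job is handed in; nothing more can be done
None
```

Both repair kits are made up as asked, every piece upright and let go, and the job was handed in at about 20 s; the spare silver finial and bystanders look unmoved in the final pictures.

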